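# Show the sight-window cover to the inspection camera

### The job

Three gearbox covers hang on hook stands: take the one with the brass-rimmed blue window, lift its eye up and off its hook, and present it in the air to the inspection camera: window facing the lens, square to it, centred, 150 mm in front of it, grip tab uppermost. Finish while still holding it there, perfectly still, with nothing but the gripper carrying it. On the way do not set it down on the bench or drop it, do not bump the camera, and leave the other two covers hanging where they are and the hammer where it lies.

Things in the scene. Friction and masses are not known exactly. Their poses are not given: they have to be found in the camera images.
- cover_window: (mm) Cover to show, 0.3 kg, hung on stand_window: grey upright disc, 90 across, 12 thick; on its front a brass rim 60 across, 8 proud, round a blue window 46 across, that shows flat on the back too. A flat tab, 12 thick, 56 wide, top painted yellow, rises to 122 above the disc's centre; eye (34 hole) centred 66 above it. Origin: disc centre, mid-thickness. -x: out of the front; z: up the tab.
- cover_grip (a point): (mm) Where to pinch: in the solid top of the tab (83 to 122 above the disc's centre), 115 above the disc's centre, mid-thickness. The fingers come from above and close across the 12 thickness (the cover's x); tips at most 27 below the tab's top clear the hook.
- stand_window: (mm) Fixed stand that cover_window hangs on: blue foot 100 x 80 x 12, post 14 thick at the origin, topped by a level hook rod 8 thick, axis 200 above the bench, that runs 78 along the stand's -x, then turns up. Nothing is higher than the tip. The cover hangs about 40 from the post, front towards the tip. Origin: post, on the bench; z up.
- stand_window_tip (a point): (mm) Upturned end of that hook, 85 from the post along the stand's -x, 210 above the bench (its rounded top 214, i.e. 14 above the rod's axis). To free the cover lift it 10 to 26 (18 is best), then draw it 60 or more along the stand's -x.
- camera_head: (mm) Inspection camera at the right: white box 56 x 56 x 75, black lens barrel 52 across, 45 long, clamped to a column; height and heading vary, it stays put. Origin: centre of the lens front. -x: the way it looks, 0.35 rad below level; z: up in the picture. Presented, the cover has its x against (reverse of) this x and its z along this z (top leaning away from the camera).
- focus (a point): The point in the air 150 mm in front of the lens on its line of sight, where the centre of the cover is to be; 159 to 219 mm above the bench.
- camera_stand: Dark foot 140 x 120 x 15 mm and aluminium column 30 x 30 mm, 406 mm tall, that carries the camera; fixed. The column's axis is 170 mm behind the lens's front. Origin: at the column, on the bench; -x horizontally the way the camera looks.
- cover_blank: Another hanging cover of the same shape and size, but with a black cap 40 mm across, no window, its tab all grey; on a like stand. Leave alone.
- cover_red: Another hanging cover of the same shape and size, but with a red cap 52 mm across, no window, the tab's top painted red; on a like stand. Leave alone.
- hammer: Hammer with a wooden handle lying on the bench at the left. Leave alone.

How it is judged (in metres and radians):
On the way:
1. the window cover is off its hook and carried in the air by the gripper (horizontal distance between cover_window and stand_window_tip above 0.1 m and contact force between cover_window and stand_window below 0.05 N and contact force between cover_window and the fingers above 1 N and height (world z) of cover_window above 0.11 m), for 0.1 s.
At the end, for the whole second after the job is handed in: Ends holding: the gripper alone carries the window cover, still (under 20 mm/s), its disc centre within 20 mm of the line of sight each way, 128 to 172 mm before the lens, window to the lens, square and upright within 0.2 rad; both other covers still hang, moved under 25 mm (x of cover_window in the frame of camera_head between -0.172 and -0.128 m and y of cover_window in the frame of camera_head between -0.02 and 0.02 m and z of cover_window in the frame of camera_head between -0.02 and 0.02 m and x of camera_head in the frame of cover_window below -0.1 m and angle between the x axis of cover_window and the x axis of camera_head, either way round below 0.2 rad and angle between the z axis of cover_window and the z axis of camera_head, either way round below 0.2 rad and angle between cover_window's own z axis and vertical below 0.7 rad and contact force between cover_window and the fingers above 1 N and contact force between cover_window and stand_window below 0.05 N and contact force between cover_window and camera_stand below 0.05 N and height (world z) of cover_window above 0.11 m and linear speed of cover_window below 0.02 m/s and angular speed of cover_window below 0.2 rad/s and distance of each of cover_blank, cover_red from where it was at the start of the episode below 0.025 m and height (world z) of each of cover_blank, cover_red above 0.1 m); the arm keeps its last pose, push and grip.
It fails at once if the window cover is set down or dropped on the bench (height (world z) of cover_window below 0.06 m).
It fails at once if the camera or its stand is bumped (over 3 N) (contact force between camera_stand and the arm above 3 N or contact force between camera_stand and the fingers above 3 N or contact force between camera_stand and cover_window above 3 N).
It fails at once if another cover is displaced by over 25 mm (distance of any of cover_blank, cover_red from where it was at the start of the episode above 0.025 m).
It fails at once if the hammer is displaced by over 30 mm (distance of hammer from where it was at the start of the episode above 0.03 m).
It also fails if it takes over 45 s, if anything falls off the work surface, if the arm or the gripper's body presses on something with over 40 N, if the wrist force passes 120 N, or if a joint passes its speed limit or range.

### The arm

A 6-joint arm with a two-finger parallel gripper is mounted at the origin on the work surface. World frame = base frame: x ahead of the robot, y to its left, z up, the work surface at z = 0. Lengths are in mm, angles in rad, forces in N, time in s.
With the tool pointing down it reaches from about 350 to 875 mm from the base axis. Payload 4.2 kg.
Tool frame: the origin (TCP) lies on the mounting face of the last link; the fingertips stand 173 mm ahead of it and the grasp point (between the pads) lies 155 mm ahead of it; z points along the fingers, y is the direction in which the jaws open and shut (so a half turn about z gives the same grasp; the last joint's range is limited). The gripper opens to 85 mm and grips with 20 to 120 N. Pads are 22 mm wide; open, the fingers measure 114 mm over their backs; the gripper's body (76 mm by 85 mm) begins 54 mm behind the grasp point. The pads swing forward as they close: fully open they stand 13 mm farther back than shut.
Start: joints at [-1.054, 0.385, 0.008, 0, -1.194, -0.259], TCP at [159.363, -604.321, 404.712] pointing down, gripper open.
Joint ranges: [-3.14, 3.14], [-1.21, 2.06], [-1.07, 1.41], [-3.16, 2.05], [-2.99, -0.16], [-3.1, 3.1]. Speed limits (rad/s): [2.79, 2.79, 3.14, 3.14, 3.14, 3.14].

### API

Orientations are given as a unit quaternion [x, y, z, w].
In Python, from bench import arm gives the robot as it stands. The module is installed in compiled form; this text tells all that it offers.
- The arm moves only by the tool play_rows, never from a script. Its argument "moves" is a list of rows, each a list of 3 entries, a list of its own where there are three numbers: the shift along the world's x, y, z in units of 30 cm (1.0 is 30 cm), then the turn about the world's z in units of 30 degrees (1.0 is 30 degrees), then the gripper's target within -1 to 1 (shut at 1, half-way at 0, fully open at -1). In form: [[[x, y, z], turn, jaw], ...]. A call has 1 to 12 rows; each row is the pose to reach, as a shift and turn from the pose measured when the call began; what a row does not reach only later rows make up. A row lasts 1/8 s, in which the tool goes at most 62.5 mm and 10.7 degrees, less where a joint would pass 70% of its speed; a pose out of reach is approached as far as the arm can. A call with a number of a shift or a turn outside -1 to 1 is refused whole. A call with a gripper value outside its range is refused whole. The fingers move at their own pace and stop on an object; the grip force is fixed at half the most. Time passes only in rows, so rows that repeat a pose let the fingers close. It gives the time, the measured TCP pose, the force and the opening at its end, in the units of the state.
- arm.read_state(): the state, without advancing time (a new reading comes with each control period).
- arm.get_image(name): name is "side" or "top"; returns a dict with "pixels" (400x640x3 uint8, red, green, blue), "vfov" (degrees; the focal length in pixels is half the picture's height over the tangent of half this angle, whatever the lens; pixels are square), "cx", "cy" (the principal point, pixels), "xyz" and "rotation" of the camera in the world. Camera axes: x right, y up, looking along -z (the intrinsics and any distortion apply to the point x, -y, -z); pixel columns grow to the right and rows downward; lengths in mm; the calibration is good to about 2 mm. A picture is of the moment at which its call begins. There is no depth.
- arm.job_done(): hands the job in, once; it reports no verdict.
Trained networks look in a picture, given as the dict that the camera call returned (one of the last four; its "shot" number tells which), for a name from the list of things; names that differ only in an ending like _2 or _b are one class to them, and where a whole thing is asked for, a point or a joint stands for the part that bears it (a point fixed in the world has none). Each returns a list of dicts, best first, with "conf" (0 to 1); they miss things now and then, are a little off and sometimes report something else, mostly with a low value. They report only what shows in the picture. A call takes as long as a camera call.
- arm.look_for(name, picture): "centre" ([x, y, z] in mm, in world coordinates, good to about 4 mm: the middle of the surface that is visible of it).
The state is a dict: "clock": time; "joints": joint angles; "joint_vel": joint speeds; "joint_efforts": joint torques, N m; "position": TCP position; "ee_rot": TCP orientation; "contact_force": force on the tool from outside, world axes, zero at the start; "wrist_torque": the same for the moment, N m; "gripper_width": finger opening in mm.
Only numpy, scipy, OpenCV 4.12 (cv2) and the standard library are available. Lean on these libraries where they do the work, as an engineer would, in place of code of your own. Each camera call takes 0.05 s, during which the arm holds its last target.

## Working session

There is one attempt and no reset: what is moved stays moved. The work goes in short steps, Python scripts to look and compute and a tool call to move; the robot and the scene stay as the last step left them, time stands still between calls to the robot, and variables do not carry over. Pictures are saved under pics/ and viewed, and the job is handed in when it is done.

Besides the shell and the picture viewer there is one more tool, called by a JSON object that holds its "fn" and its "kwargs", one argument or row to a line. play_rows: Moves the arm, as the interface text tells. Shifts and turns lie within -1 to 1; 1 stands for 30 cm of shift or 30 degrees of turn. Its arguments: {"type":"object","properties":{"moves":{"type":"array"}},"required":["moves"]}

```bash
mkdir -p pics
cat > h.py <<'E'
import numpy as np, cv2
from bench import arm
def shot(n,fn):
    im=arm.get_image(n); cv2.imwrite('pics/'+fn,im['pixels'][:,:,::-1]); return im
E
python3 - <<'E'
from h import *
for n in ['side','top']:
    im=shot(n,n+'0.png'); print({k:v for k,v in im.items() if k!='pixels'})
    for o in ['cover_window','cover_grip','stand_window','stand_window_tip','camera_head','focus','camera_stand','cover_blank','cover_red','hammer']:
        try: print(n,o,[(np.round(d['centre']),round(d['conf'],2)) for d in arm.look_for(o,im)[:3]])
        except Exception as e: print(o,e)
s=arm.read_state();print(s)
E
```

```text
{'vfov': 44.19368590060864, 'cx': 313.0136003219185, 'cy': 195.63704458685226, 'xyz': array([-194.6823419 ,  925.80339924, 1232.21669267]), 'rotation': array([-0.12820357,  0.38546554,  0.87173291, -0.27397427]), 'shot': 1}
side cover_window [(array([583., -28., 156.]), 0.94), (array([374., 427.,  26.]), 0.57)]
side cover_grip [(array([585., -23., 162.]), 0.58)]
side stand_window [(array([619., -29.,  12.]), 0.85)]
side stand_window_tip [(array([ 579., -367.,  258.]), 0.15)]
side camera_head [(array([ 578., -370.,  256.]), 0.67)]
side focus [(array([ 581., -371.,  257.]), 0.57)]
side camera_stand [(array([ 583., -462.,  230.]), 0.81)]
side cover_blank [(array([599., 322., 159.]), 0.71)]
side cover_red [(array([547., 136., 166.]), 0.66)]
side hammer [(array([375., 429.,  25.]), 0.57)]
{'vfov': 42.86755511642964, 'cx': 316.8832772241982, 'cy': 199.60451732619617, 'xyz': array([ 263.6015334 ,  -23.43536609, 1803.66103855]), 'rotation': array([ 0.04721599, -0.05510036, -0.70461892,  0.70586598]), 'shot': 2}
top cover_window [(array([586., -33., 161.]), 0.79)]
top cover_grip [(array([582.
[... 539 characters left out ...]
array([-1.05439622e+00,  3.84715524e-01,  7.93368931e-03,  2.44564576e-06,
       -1.19402572e+00, -2.58587697e-01]), 'joint_vel': array([ 2.60425699e-03,  1.33679365e-05, -2.13363421e-03, -1.53084154e-03,
       -2.46339766e-04, -4.09665502e-04]), 'joint_efforts': array([-1.58397779e-04, -3.92098939e+01,  1.88619930e+01,  4.19080943e+00,
       -4.32237966e-04, -3.80736125e-06]), 'position': array([ 159.37038148, -604.32890329,  404.71627315]), 'ee_rot': array([-1.28549944e-01,  9.91703036e-01,  4.76904118e-06, -3.17448245e-06]), 'contact_force': array([-0.59134031,  0.15982161,  0.41219098]), 'wrist_torque': array([-0.04081637,  0.00509469, -0.02724758]), 'gripper_width': 85.4788602733657}
```

View pics/side0.png

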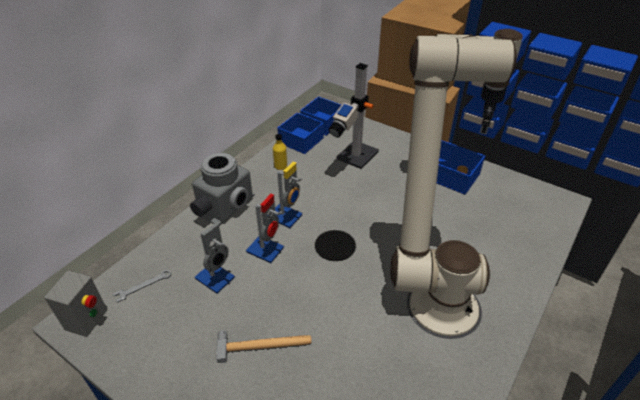

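View pics/top0.png

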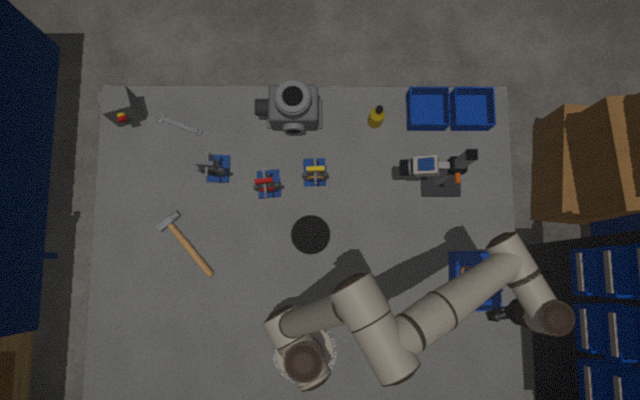

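Run:
```python
import cv2
a=cv2.imread('pics/side0.png');b=cv2.imread('pics/top0.png')
cv2.imwrite('pics/z1.png',cv2.resize(a[155:235,265:315],None,fx=9,fy=7.5,interpolation=cv2.INTER_CUBIC)[:600])
cv2.imwrite('pics/z2.png',cv2.resize(b[150:195,290:340],None,fx=12,fy=12,interpolation=cv2.INTER_CUBIC))
cv2.imwrite('pics/z3.png',cv2.resize(a[60:170,320:385],None,fx=5,fy=5,interpolation=cv2.INTER_CUBIC))
cv2.imwrite('pics/z4.png',cv2.resize(b[140:205,385:485],None,fx=8,fy=8,interpolation=cv2.INTER_CUBIC))
```

```text
(no output)
```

View pics/z1.png

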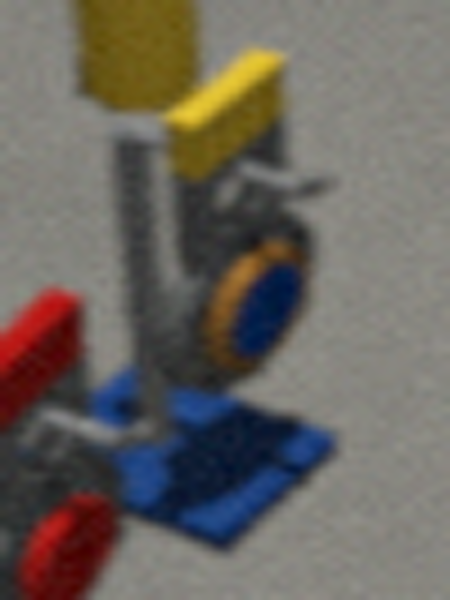

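View pics/z2.png

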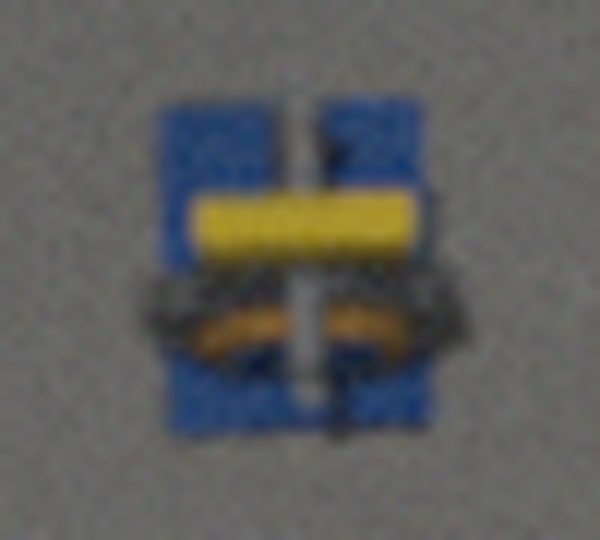

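View pics/z3.png

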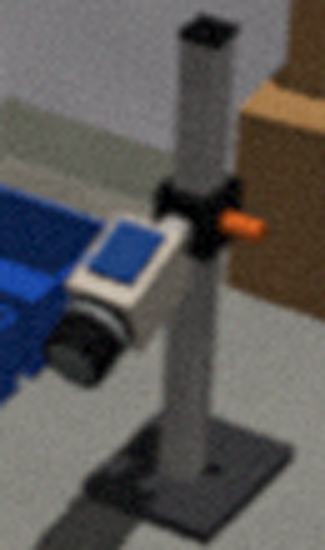

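View pics/z4.png

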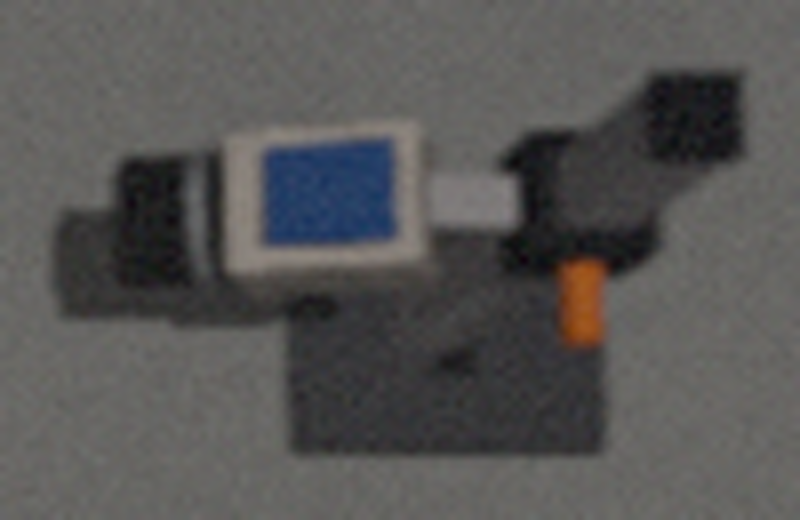

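```bash
cat > fit.py <<'E'
from h import *
from scipy.spatial.transform import Rotation as R
from scipy.optimize import least_squares
C={'side':dict(vfov=44.19368590060864,c=(313.0136,195.637),xyz=np.array([-194.682,925.803,1232.217]),q=[-0.12820357,0.38546554,0.87173291,-0.27397427]),
'top':dict(vfov=42.86755511642964,c=(316.88328,199.6045),xyz=np.array([263.60153,-23.43537,1803.66104]),q=[0.04721599,-0.05510036,-0.70461892,0.70586598])}
def proj(n,P):
    c=C[n];f=200/np.tan(np.radians(c['vfov']/2)); p=R.from_quat(c['q']).inv().apply(np.asarray(P)-c['xyz'])
    return np.array([c['c'][0]+f*p[0]/-p[2], c['c'][1]-f*p[1]/-p[2]])
def ray(n,uv):
    c=C[n];f=200/np.tan(np.radians(c['vfov']/2))
    return R.from_quat(c['q']).apply([(uv[0]-c['c'][0])/f,-(uv[1]-c['c'][1])/f,-1])
def onz(n,uv,z):
    d=ray(n,uv);o=C[n]['xyz'];return o+d*(z-o[2])/d[2]
def tri(a,b):
    A=[];y=[]
    for n,uv in (('side',a),('top',b)):
        d=ray(n,uv);d/=np.linalg.norm(d);M=np.eye(3)-np.outer(d,d);A.append(M);y.append(M@C[n]['xyz'])
    s=np.linalg.lstsq(np.vstack(A),np.hstack(y),rcond=None);return s[0],np.sqrt(s[1]) if len(s[1]) else 0
def z1(x,y):return (265+(x+.5)/9-.5,155+(y+.5)/7.5-.5)
def z2(x,y):return (290+(x+.5)/12-.5,150+(y+.5)/12-.5)
def z3(x,y):return (320+(x+.5)/5-.5,60+(y+.5)/5-.5)
def z4(x,y):return (385+(x+.5)/8-.5,140+(y+.5)/8-.5)
E
python3 - <<'E'
from fit import *
np.set_printoptions(precision=1,suppress=True)
print('foot top', [onz('top',z2(*p),12) for p in ((162,100),(422,95),(435,435),(165,435))])
print('foot side',[onz('side',z1(*p),12) for p in ((335,440),(225,548))])
print('tip',tri(z1(328,183),z2(308,395)))
print('tab L back top',tri(z1(168,113),z2(192,198)))
print('tab R back top',tri(z1(262,48),z2(415,192)))
print('tab top243', [onz('top',z2(*p),243) for p in ((192,198),(415,192))],[onz('side',z1(*p),243) for p in ((166,113),(260,48),(285,62),(180,128))])
print('coltop side',onz('side',z3(210,30),406),'top',onz('top',z4(693,117),406), tri(z3(210,30),z4(693,117)))
print('camfoot',[onz('top',z4(*p),15) for p in ((290,455),(605,455),(605,300))],[onz('side',z3(*p),15) for p in ((85,485),(205,540),(293,450))])
print('screen',tri(z3(127,250),z4(330,193)))
print('lens side at 260',onz('side',z3(78,355),250))
print('bodytop corners', tri(z3(125,215),z4(228,128)),tri(z3(188,228),z4(412,122)))
E
```

```text
foot top [array([676.5,   6.6,  12. ]), array([678.3, -71.4,  12. ]), array([574.8, -75.1,  12. ]), array([574.6,   5.2,  12. ])]
foot side [array([576.2, -71.3,  12. ]), array([568.9,  10.2,  12. ])]
tip (array([549.7, -36.7, 208.5]), array([2.7]))
tab L back top (array([595.1,  -6. , 246.9]), array([2.]))
tab R back top (array([597.6, -64.1, 243.1]), array([2.1]))
tab top243 [array([597.2,  -5.2, 243. ]), array([598.9, -63.3, 243. ])] [array([597.5,  -9.7, 243. ]), array([596.8, -64.3, 243. ]), array([583.5, -61.6, 243. ]), array([587.2,  -4.6, 243. ])]
coltop side [ 594.9 -473.   406. ] top [ 598.  -473.9  406. ] (array([ 597.3, -474.8,  404.7]), array([1.6]))
camfoot [array([ 536.9, -413.3,   15. ]), array([ 537.2, -553.9,   15. ]), array([ 607.4, -556.7,   15. ])] [array([ 652.2, -413.7,   15. ]), array([ 535.7, -407.6,   15. ]), array([ 537.1, -549.2,   15. ])]
screen (array([ 598.2, -375.2,  275.2]), array([1.1]))
lens side at 260 [ 573.8 -276.4  250. ]
bodytop corners (array([ 595. , -332.9,  329.7]), array([25.5])) (array([ 602.8, -418.4,  274.6]), array([37.3]))
```

{"fn": "play_rows", "kwargs": {
  "moves": [
    [[0.1,0.2,0.05],0.35,-1],
    [[0.2,0.4,0.1],0.7,-1],
    [[0.3,0.6,0.15],0.99,-1],
    [[0.35,0.8,0.15],0.99,-1],
    [[0.35,0.95,0.15],0.99,-1],
    [[0.35,0.95,0.15],0.99,-1]
  ]
}}

```text
clock: 1.85
position: [264.1, -316.2, 450.6]
ee_rot: [-0.381, 0.924, -0.001, 0.001]
contact_force: [1.1, -0.7, -0.0]
gripper_width: 85.3
```

```bash
cat > st.py <<'E'
from h import *
import json
from scipy.spatial.transform import Rotation as R
np.set_printoptions(precision=3,suppress=True)
s=arm.read_state()
M=R.from_quat(s['ee_rot']).as_matrix()
print(s['clock'],'J',s['joints'],'P',s['position'],'F',s['contact_force'],'w',s['gripper_width'])
print('toolx',M[:,0],'y',M[:,1],'z',M[:,2])
open('log.txt','a').write(json.dumps([list(map(float,s['joints'])),list(map(float,s['position'])),list(map(float,s['ee_rot']))])+'\n')
E
python3 st.py
```

```text
1.85 J [-0.477 -0.026 -0.39  -0.001 -1.204 -0.312] P [ 264.134 -316.232  450.574] F [ 1.067 -0.742 -0.032] w 85.31283887348394
toolx [-0.709 -0.705 -0.001] y [-0.705  0.709 -0.002] z [ 0.002 -0.001 -1.   ]
```

{"fn": "play_rows", "kwargs": {
  "moves": [
    [[0.2,0.1,0.1],0.3,-1],
    [[0.4,0.2,0.2],0.5,-1],
    [[0.6,0.3,0.3],0.8,-1],
    [[0.8,0.4,0.4],0.99,-1],
    [[1.0,0.5,0.5],0.99,-1],
    [[1.0,0.5,0.5],0.99,-1],
    [[1.0,0.5,0.5],0.99,-1]
  ]
}}

```text
clock: 2.72
position: [567.5, -165.6, 599.6]
ee_rot: [-0.606, 0.795, -0.001, 0.001]
contact_force: [-0.7, -1.2, -0.8]
gripper_width: 85.5
```

```bash
python3 st.py
```

```text
2.725 J [-0.01   0.264  0.307 -0.    -1.611 -0.258] P [ 567.54  -165.646  599.645] F [-0.718 -1.22  -0.782] w 85.49626385141028
toolx [-0.265 -0.964 -0.001] y [-0.964  0.265 -0.002] z [ 0.002  0.    -1.   ]
```

{"fn": "play_rows", "kwargs": {
  "moves": [
    [[0.2,0,0.05],0.4,-1],
    [[0.4,0,0.1],0.7,-1],
    [[0.6,0,0.15],0.7,-1],
    [[0.8,0,0.2],0.7,-1],
    [[0.8,0,0.2],0.7,-1],
    [[0.8,0,0.2],0.7,-1]
  ]
}}

```text
clock: 3.48
position: [782.8, -160.7, 633.2]
ee_rot: [0.741, -0.672, 0.005, -0.003]
contact_force: [-0.4, -0.0, -0.5]
gripper_width: 85.5
```

```bash
python3 st.py
```

```text
3.475 J [-0.001  0.847  1.402  0.004 -2.114  0.1  ] P [ 782.768 -160.675  633.242] F [-0.396 -0.024 -0.466] w 85.52617358387403
toolx [ 0.097 -0.995  0.004] y [-0.995 -0.097 -0.011] z [ 0.012 -0.003 -1.   ]
```

{"fn": "play_rows", "kwargs": {
  "moves": [
    [[1,0,0.2],0,-1],
    [[1,0,0.2],0,-1],
    [[1,0,0.2],0,-1],
    [[1,0,0.2],0,-1]
  ]
}}

```text
clock: 3.98
position: [826.8, -134.7, 585.8]
ee_rot: [0.741, -0.672, 0.022, -0.012]
contact_force: [-0.5, 0.4, 0.4]
gripper_width: 85.5
```

```bash
python3 st.py
```

```text
3.975 J [ 0.032  0.911  1.407  0.015 -2.019  0.072] P [ 826.772 -134.74   585.823] F [-0.486  0.393  0.376] w 85.5188702238712
toolx [ 0.097 -0.995  0.017] y [-0.994 -0.098 -0.047] z [ 0.049 -0.012 -0.999]
```

{"fn": "play_rows", "kwargs": {
  "moves": [
    [[1,0,0.8],0,-1],
    [[1,0,0.8],0,-1],
    [[1,0,0.8],0,-1]
  ]
}}

```text
clock: 4.35
position: [820.8, -114.3, 607.4]
ee_rot: [0.74, -0.671, 0.04, -0.023]
contact_force: [0.5, -0.3, 0.1]
gripper_width: 85.4
```

```bash
python3 st.py
```

```text
4.35 J [ 0.06   0.887  1.408  0.028 -2.003  0.051] P [ 820.821 -114.262  607.376] F [ 0.525 -0.312  0.068] w 85.35168616586819
toolx [ 0.096 -0.995  0.029] y [-0.991 -0.099 -0.087] z [ 0.09  -0.02  -0.996]
```

{"fn": "play_rows", "kwargs": {
  "moves": [
    [[1,0,0.3],0,-1],
    [[1,0,0.3],0,-1],
    [[1,0,0.3],0,-1]
  ]
}}

```text
clock: 4.72
position: [848.6, -98.1, 577.2]
ee_rot: [0.739, -0.67, 0.056, -0.033]
contact_force: [0.2, -0.4, -0.3]
gripper_width: 85.5
```

```bash
python3 st.py
```

```text
4.725 J [ 0.078  0.926  1.407  0.039 -1.926  0.036] P [848.591 -98.134 577.176] F [ 0.22  -0.413 -0.325] w 85.52770877868515
toolx [ 0.095 -0.995  0.039] y [-0.987 -0.1   -0.124] z [ 0.127 -0.027 -0.991]
```

{"fn": "play_rows", "kwargs": {
  "moves": [
    [[-0.2,0.05,0],0.35,-1],
    [[-0.4,0.1,0],0.7,-1],
    [[-0.6,0.15,0],1,-1],
    [[-0.78,0.19,-0.1],1,-1],
    [[-0.78,0.19,-0.2],1,-1]
  ]
}}

```text
clock: 5.35
position: [612.6, -41.4, 521.3]
ee_rot: [0.888, -0.456, 0.049, -0.049]
contact_force: [1.4, 0.8, 0.1]
gripper_width: 85.5
```

{"fn": "play_rows", "kwargs": {
  "moves": [
    [[0,0,0],0.35,-1],
    [[0,0,0],0.7,-1],
    [[0,0,0],1,-1],
    [[0,0,0],1,-1]
  ]
}}

```text
clock: 5.85
position: [612.6, -41.5, 521.7]
ee_rot: [0.975, -0.211, 0.036, -0.06]
contact_force: [0.8, 0.5, -0.7]
gripper_width: 85.5
```

{"fn": "play_rows", "kwargs": {
  "moves": [
    [[0,0,0],0.35,-1],
    [[0,0,0],0.7,-1],
    [[0,0,0],1,-1],
    [[0,0,0],1,-1]
  ]
}}

```text
clock: 6.35
position: [612.8, -41.5, 521.6]
ee_rot: [0.997, 0.046, 0.019, -0.067]
contact_force: [-0.3, 0.5, -1.3]
gripper_width: 85.3
```

{"fn": "play_rows", "kwargs": {
  "moves": [
    [[0,0,0],0.35,-1],
    [[0,0,0],0.7,-1],
    [[0,0,0],1,-1],
    [[0,0,0],1,-1]
  ]
}}

```text
clock: 6.85
position: [612.9, -41.5, 521.4]
ee_rot: [0.951, 0.3, 0.001, -0.069]
contact_force: [0.2, 0.3, -0.3]
gripper_width: 86.0
```

{"fn": "play_rows", "kwargs": {
  "moves": [
    [[0,0,0],0.35,-1],
    [[0,0,0],0.7,-1],
    [[0,0,0],1,-1],
    [[0,0,0],1,-1]
  ]
}}

```text
clock: 7.35
position: [612.9, -41.3, 521.3]
ee_rot: [0.843, 0.534, -0.017, -0.067]
contact_force: [0.3, 1.1, 0.4]
gripper_width: 85.5
```

```bash
python3 st.py
```

```text
7.35 J [ 0.171  0.339  0.265 -0.11  -1.58   2.532] P [612.943 -41.341 521.324] F [0.297 1.051 0.44 ] w 85.45807709333373
toolx [0.43  0.902 0.043] y [ 0.897 -0.421 -0.131] z [-0.1    0.094 -0.99 ]
```

{"fn": "play_rows", "kwargs": {
  "moves": [
    [[0,0,-0.1],0.35,-1],
    [[0,0,-0.15],0.7,-1],
    [[0,0,-0.2],0.86,-1],
    [[0,0,-0.2],0.86,-1]
  ]
}}

```text
clock: 7.85
position: [612.8, -41.3, 460.1]
ee_rot: [0.704, 0.706, -0.033, -0.062]
contact_force: [0.0, 0.3, 0.3]
gripper_width: 85.5
```

```bash
python3 st.py
python3 - <<'E'
from h import *
a=shot('side','s1.png')['pixels'][:,:,::-1];b=shot('top','t1.png')['pixels'][:,:,::-1]
A=cv2.resize(a[110:240,240:340],None,fx=4,fy=4,interpolation=cv2.INTER_CUBIC)
B=cv2.resize(b[130:230,270:370],None,fx=4,fy=4,interpolation=cv2.INTER_CUBIC)
o=np.zeros((520,800,3),np.uint8);o[:,:400]=A;o[:400,400:]=B;cv2.imwrite('pics/c1.png',o)
E
```

```text
7.85 J [ 0.182  0.366  0.139 -0.065 -1.469  2.974] P [612.822 -41.266 460.06 ] F [0.023 0.253 0.294] w 85.45893675566322
toolx [-0.     0.999  0.042] y [ 0.991  0.006 -0.134] z [-0.134  0.041 -0.99 ]
```

View pics/c1.png

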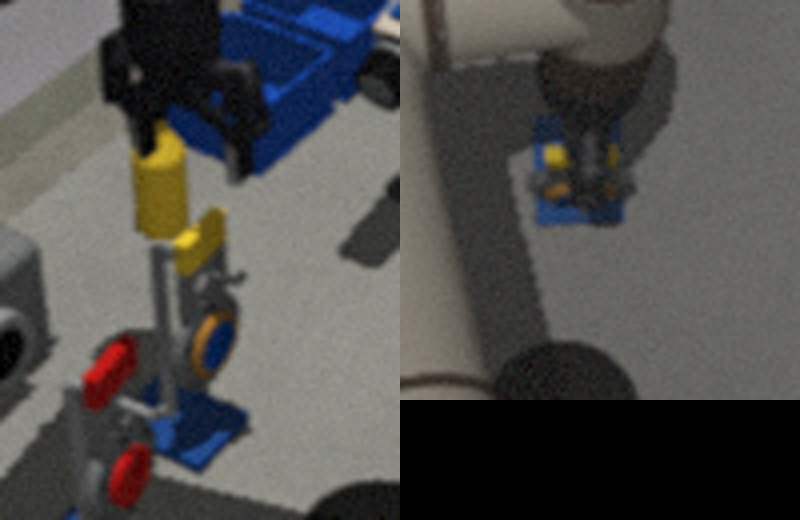

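{"fn": "play_rows", "kwargs": {
  "moves": [
    [[0.01,0,-0.12],0.02,-1],
    [[0.01,0,-0.23],0.02,-1],
    [[0.01,0,-0.23],0.02,-1]
  ]
}}

```text
clock: 8.32
position: [615.8, -41.4, 391.3]
ee_rot: [0.701, 0.71, -0.033, -0.062]
contact_force: [0.1, -0.3, 0.4]
gripper_width: 85.8
```

```bash
python3 st.py
python3 - <<'E'
from h import *
a=shot('side','s2.png')['pixels'][:,:,::-1]
cv2.imwrite('pics/c2.png',cv2.resize(a[120:230,250:330],None,fx=5,fy=5,interpolation=cv2.INTER_CUBIC))
E
```

```text
8.325 J [ 0.181  0.41   0.035 -0.065 -1.322  2.993] P [615.779 -41.436 391.33 ] F [ 0.064 -0.346  0.368] w 85.81044662568186
toolx [-0.01   0.999  0.041] y [ 0.991  0.015 -0.134] z [-0.135  0.04  -0.99 ]
```

View pics/c2.png

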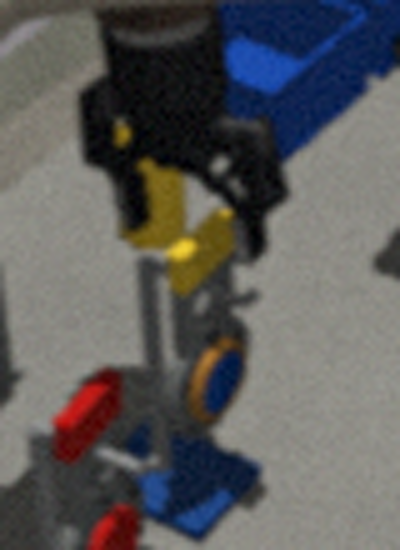

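Jaws straddle the yellow tab. Close.

{"fn": "play_rows", "kwargs": {
  "moves": [
    [[0,0,0],0,1],
    [[0,0,0],0,1],
    [[0,0,0],0,1],
    [[0,0,0],0,1],
    [[0,0,0],0,1],
    [[0,0,0],0,1],
    [[0,0,0],0,1]
  ]
}}

```text
clock: 9.25
position: [616.6, -41.6, 394.2]
ee_rot: [0.701, 0.71, -0.032, -0.06]
contact_force: [-0.9, -1.6, 4.9]
gripper_width: 10.8
```

```bash
python3 st.py
python3 - <<'E'
from h import *
a=shot('side','s3.png')['pixels'][:,:,::-1]
cv2.imwrite('pics/c3.png',cv2.resize(a[120:230,250:330],None,fx=5,fy=5,interpolation=cv2.INTER_CUBIC))
E
```

```text
9.25 J [ 0.181  0.408  0.039 -0.064 -1.323  2.994] P [616.562 -41.607 394.244] F [-0.904 -1.583  4.871] w 10.816860278788965
toolx [-0.011  0.999  0.041] y [ 0.992  0.016 -0.129] z [-0.129  0.039 -0.991]
```

View pics/c3.png

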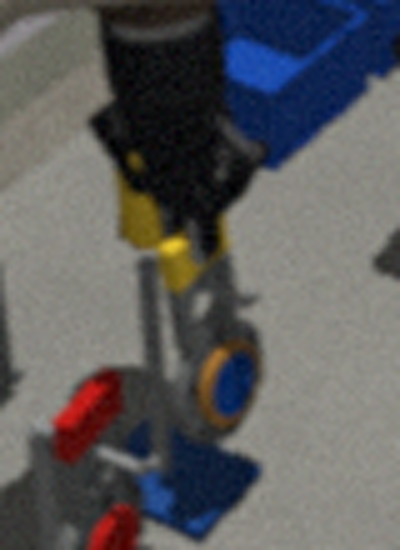

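{"fn": "play_rows", "kwargs": {
  "moves": [
    [[0,0,0.03],0,1],
    [[0,0,0.06],0,1],
    [[0,0,0.06],0,1],
    [[0,0,0.06],0,1]
  ]
}}

```text
clock: 9.8
position: [616.5, -41.5, 411.7]
ee_rot: [0.701, 0.71, -0.032, -0.06]
contact_force: [-0.1, 0.4, -3.6]
gripper_width: 10.7
```

```bash
python3 st.py
python3 - <<'E'
from h import *
a=shot('side','s4.png')['pixels'][:,:,::-1]
cv2.imwrite('pics/c4.png',cv2.resize(a[150:220,265:325],None,fx=8,fy=8,interpolation=cv2.INTER_CUBIC))
E
```

```text
9.8 J [ 0.181  0.397  0.066 -0.063 -1.361  2.991] P [616.451 -41.527 411.7  ] F [-0.135  0.402 -3.593] w 10.736515040051652
toolx [-0.011  0.999  0.041] y [ 0.991  0.016 -0.129] z [-0.13   0.039 -0.991]
```

View pics/c4.png

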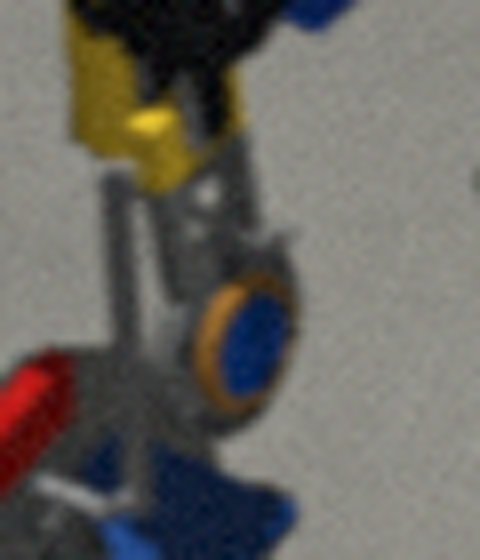

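{"fn": "play_rows", "kwargs": {
  "moves": [
    [[-0.05,0,0],0,1],
    [[-0.1,0,0],0,1],
    [[-0.15,0,0],0,1]
  ]
}}

```text
clock: 10.22
position: [570.8, -41.5, 411.2]
ee_rot: [0.701, 0.71, -0.032, -0.061]
contact_force: [0.5, -0.3, -3.0]
gripper_width: 10.7
```

{"fn": "play_rows", "kwargs": {
  "moves": [
    [[-0.05,0,0],0,1],
    [[-0.1,0,0],0,1],
    [[-0.15,0,0],0,1],
    [[-0.2,0,0],0,1],
    [[-0.25,0,0],0,1],
    [[-0.25,0,0],0,1]
  ]
}}

```text
clock: 10.98
position: [494.7, -41.6, 411.6]
ee_rot: [0.701, 0.71, -0.032, -0.06]
contact_force: [0.9, -0.9, -2.1]
gripper_width: 10.7
```

```bash
python3 st.py
python3 - <<'E'
from h import *
a=shot('side','s5.png')['pixels'][:,:,::-1]
cv2.imwrite('pics/c5.png',cv2.resize(a[130:240,255:355],None,fx=5,fy=5,interpolation=cv2.INTER_CUBIC))
E
```

```text
10.975 J [ 0.225  0.189 -0.226 -0.071 -1.275  2.955] P [494.747 -41.597 411.58 ] F [ 0.87  -0.897 -2.118] w 10.705523691971537
toolx [-0.011  0.999  0.041] y [ 0.991  0.016 -0.13 ] z [-0.13   0.039 -0.991]
```

View pics/c5.png

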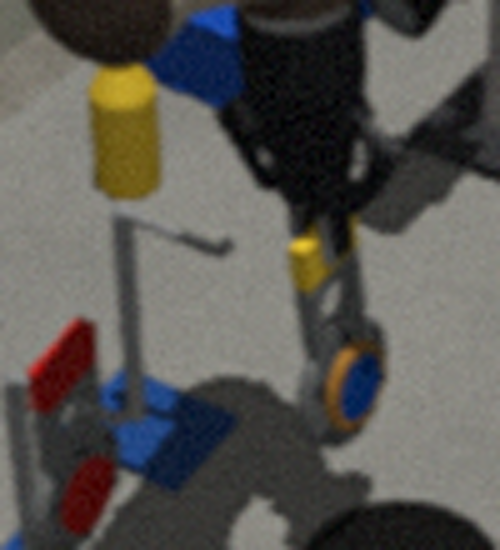

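{"fn": "play_rows", "kwargs": {
  "moves": [
    [[0,0,0.1],0,1],
    [[0,0,0.25],-0.25,1],
    [[0,0,0.4],-0.5,1],
    [[0,0,0.55],-0.75,1],
    [[0,0,0.63],-1,1],
    [[0,0,0.63],-1,1]
  ]
}}

```text
clock: 11.78
position: [495.7, -41.7, 602.4]
ee_rot: [0.86, 0.505, -0.013, -0.065]
contact_force: [0.4, 0.7, -3.6]
gripper_width: 10.6
```

{"fn": "play_rows", "kwargs": {
  "moves": [
    [[0.1,0,0],-0.25,1],
    [[0.2,0,0],-0.5,1],
    [[0.3,0,0],-0.75,1],
    [[0.4,0,0],-1,1],
    [[0.4,0,0],-1,1]
  ]
}}

```text
clock: 12.4
position: [618.4, -41.3, 597.6]
ee_rot: [0.962, 0.266, 0.001, -0.067]
contact_force: [-0.6, 0.4, -3.6]
gripper_width: 10.8
```

{"fn": "play_rows", "kwargs": {
  "moves": [
    [[0.1,0,0],-0.25,1],
    [[0.2,0,0],-0.5,1],
    [[0.3,0,0],-0.75,1],
    [[0.4,0,0],-1,1],
    [[0.4,0,0],-1,1]
  ]
}}

```text
clock: 13.02
position: [740.6, -40.8, 592.8]
ee_rot: [0.998, 0.009, 0.015, -0.064]
contact_force: [0.1, -0.0, -4.1]
gripper_width: 10.7
```

{"fn": "play_rows", "kwargs": {
  "moves": [
    [[0,0,0],-0.25,1],
    [[0,0,0],-0.5,1],
    [[0,0,0],-0.75,1],
    [[0,0,0],-1,1],
    [[0,0,0],-1,1]
  ]
}}

```text
clock: 13.65
position: [739.6, -40.8, 592.7]
ee_rot: [0.967, -0.247, 0.03, -0.058]
contact_force: [-1.0, -1.4, -2.6]
gripper_width: 10.7
```

{"fn": "play_rows", "kwargs": {
  "moves": [
    [[0,0,0],-0.25,1],
    [[0,0,0],-0.5,1],
    [[0,0,0],-0.75,1],
    [[0,0,0],-1,1],
    [[0,0,0],-1,1]
  ]
}}

```text
clock: 14.28
position: [739.1, -40.6, 592.5]
ee_rot: [0.871, -0.487, 0.043, -0.048]
contact_force: [-0.1, -0.8, -2.9]
gripper_width: 10.7
```

{"fn": "play_rows", "kwargs": {
  "moves": [
    [[0,0,0],-0.25,1],
    [[0,0,0],-0.5,1],
    [[0,0,0],-0.75,1],
    [[0,0,0],-1,1],
    [[0,0,0],-1,1]
  ]
}}

```text
clock: 14.9
position: [738.9, -40.6, 592.2]
ee_rot: [0.717, -0.694, 0.054, -0.035]
contact_force: [-0.4, 1.1, -2.8]
gripper_width: 10.5
```

```bash
python3 st.py
```

```text
14.9 J [ 0.17   0.54   0.691  0.046 -1.601 -0.134] P [738.908 -40.575 592.234] F [-0.357  1.106 -2.835] w 10.527980652860272
toolx [ 0.031 -0.999  0.029] y [-0.992 -0.034 -0.125] z [ 0.125 -0.025 -0.992]
```

{"fn": "play_rows", "kwargs": {
  "moves": [
    [[0.1,-0.1,0],-0.3,1],
    [[0.2,-0.1,0],-0.6,1],
    [[0.2,-0.1,0],-0.8,1],
    [[0.2,-0.1,0],-0.8,1]
  ]
}}

```text
clock: 15.4
position: [799.7, -70.6, 590.7]
ee_rot: [-0.559, 0.827, -0.059, 0.022]
contact_force: [0.1, 0.1, -2.6]
gripper_width: 10.6
```

{"fn": "play_rows", "kwargs": {
  "moves": [
    [[1,-0.1,0.5],0,1],
    [[1,-0.1,0.5],0,1],
    [[1,-0.1,0.5],0,1]
  ]
}}

```text
clock: 15.78
position: [841.3, -74.4, 596.0]
ee_rot: [-0.561, 0.824, -0.071, 0.034]
contact_force: [0.8, 0.1, -4.3]
gripper_width: 11.1
```

```bash
python3 st.py
```

```text
15.775 J [ 0.115  0.913  1.403  0.101 -1.933 -0.449] P [841.265 -74.382 596.012] F [ 0.791  0.095 -4.308] w 11.088865972716292
toolx [-0.369 -0.929  0.024] y [-0.92   0.361 -0.155] z [ 0.135 -0.079 -0.988]
```

{"fn": "play_rows", "kwargs": {
  "moves": [
    [[1,-0.1,0.6],0,1],
    [[1,-0.1,0.6],0,1],
    [[1,-0.1,0.6],0,1]
  ]
}}

```text
clock: 16.15
position: [844.1, -76.0, 601.0]
ee_rot: [-0.56, 0.822, -0.086, 0.05]
contact_force: [-0.5, -0.2, -2.6]
gripper_width: 10.8
```

```bash
python3 st.py
```

```text
16.15 J [ 0.115  0.912  1.408  0.112 -1.896 -0.444] P [844.133 -75.969 601.023] F [-0.532 -0.192 -2.57 ] w 10.760704953528471
toolx [-0.367 -0.93   0.015] y [-0.913  0.357 -0.197] z [ 0.178 -0.086 -0.98 ]
```

{"fn": "play_rows", "kwargs": {
  "moves": [
    [[1,-0.1,0.6],0,1],
    [[1,-0.1,0.6],0,1],
    [[1,-0.1,0.6],0,1]
  ]
}}

```text
clock: 16.52
position: [850.3, -77.2, 600.5]
ee_rot: [-0.56, 0.82, -0.1, 0.065]
contact_force: [0.3, 0.6, -3.7]
gripper_width: 10.6
```

{"fn": "play_rows", "kwargs": {
  "moves": [
    [[1,-0.1,0.6],0,1],
    [[1,-0.1,0.6],0,1],
    [[1,-0.1,0.6],0,1]
  ]
}}

```text
clock: 16.9
position: [856.5, -78.4, 600.0]
ee_rot: [-0.559, 0.818, -0.115, 0.079]
contact_force: [0.3, -0.8, -3.2]
gripper_width: 11.0
```

```bash
python3 st.py
```

```text
16.9 J [ 0.113  0.919  1.407  0.131 -1.807 -0.438] P [856.549 -78.404 599.989] F [ 0.281 -0.75  -3.211] w 10.961805794903034
toolx [-0.363 -0.932 -0.001] y [-0.895  0.349 -0.276] z [ 0.257 -0.099 -0.961]
```

{"fn": "play_rows", "kwargs": {
  "moves": [
    [[1,-0.1,0.6],0.3,1],
    [[1,-0.1,0.6],0.6,1],
    [[1,-0.1,0.6],0.6,1]
  ]
}}

```text
clock: 17.27
position: [862.5, -78.8, 600.1]
ee_rot: [-0.677, 0.719, -0.117, 0.109]
contact_force: [-0.5, -1.1, -2.8]
gripper_width: 10.8
```

```bash
python3 st.py
```

```text
17.275 J [ 0.102  0.908  1.407  0.054 -1.753 -0.144] P [862.509 -78.823 600.091] F [-0.523 -1.052 -2.761] w 10.7731465557511
toolx [-0.061 -0.998  0.002] y [-0.947  0.057 -0.316] z [ 0.315 -0.021 -0.949]
```

{"fn": "play_rows", "kwargs": {
  "moves": [
    [[1,0,0.6],0,1],
    [[1,0,0.6],0,1],
    [[1,0,0.6],0,1]
  ]
}}

```text
clock: 17.65
position: [870.3, -66.2, 599.3]
ee_rot: [-0.674, 0.717, -0.133, 0.122]
contact_force: [0.5, 0.2, -3.4]
gripper_width: 10.4
```

```bash
python3 st.py
python3 - <<'E'
from fit import *
print(proj('side',(598,-306,220)),z3(78,355),proj('top',(598,-306,220)))
E
```

```text
17.65 J [ 0.118  0.913  1.406  0.069 -1.707 -0.158] P [870.349 -66.205 599.265] F [ 0.472  0.247 -3.435] w 10.386326395179001
toolx [-0.063 -0.998  0.005] y [-0.933  0.057 -0.355] z [ 0.354 -0.027 -0.935]
[333.94788893 131.47666574] (335.2, 130.6) [400.32118688 167.60809764]
```

{"fn": "play_rows", "kwargs": {
  "moves": [
    [[-0.15,0,0],-0.25,1],
    [[-0.3,0,0],-0.5,1],
    [[-0.45,0,0],-0.75,1],
    [[-0.6,0,0],-1,1],
    [[-0.75,0,0],-1,1],
    [[-0.91,0,0],-1,1],
    [[-0.91,0,0],-1,1]
  ]
}}

```text
clock: 18.52
position: [593.2, -66.7, 601.3]
ee_rot: [-0.465, 0.867, -0.16, 0.084]
contact_force: [0.8, 0.2, -1.9]
gripper_width: 10.5
```

{"fn": "play_rows", "kwargs": {
  "moves": [
    [[0,0,0],-0.25,1],
    [[0,0,0],-0.5,1],
    [[0,0,0],-0.75,1],
    [[0,0,0],-1,1],
    [[0,0,0],-1,1]
  ]
}}

```text
clock: 19.15
position: [594.1, -66.4, 600.9]
ee_rot: [-0.225, 0.957, -0.176, 0.04]
contact_force: [0.7, 0.5, -2.7]
gripper_width: 10.9
```

{"fn": "play_rows", "kwargs": {
  "moves": [
    [[0,0,0],-0.25,1],
    [[0,0,0],-0.5,1],
    [[0,0,0],-0.75,1],
    [[0,0,0],-0.88,1],
    [[0,0,0],-0.88,1]
  ]
}}

```text
clock: 19.77
position: [594.7, -66.3, 600.9]
ee_rot: [-0.002, 0.984, -0.18, -0.001]
contact_force: [-0.5, -1.3, -2.3]
gripper_width: 10.8
```

```bash
python3 st.py
```

```text
19.775 J [ 0.217  0.27   0.168  0.353 -1.552 -1.805] P [594.67  -66.3   600.918] F [-0.475 -1.345 -2.336] w 10.79056116270355
toolx [-1.    -0.004  0.002] y [-0.004  0.935 -0.354] z [-0.001 -0.354 -0.935]
```

Orientation is as wanted (tilt 0.362). Descend.

{"fn": "play_rows", "kwargs": {
  "moves": [
    [[0,0,-0.1],0,1],
    [[0.01,0,-0.25],0,1],
    [[0.01,-0.01,-0.4],0,1],
    [[0.01,-0.01,-0.52],0,1],
    [[0.01,-0.01,-0.6],0,1],
    [[0.01,-0.01,-0.6],0,1],
    [[0.01,-0.01,-0.6],0,1]
  ]
}}

```text
clock: 20.65
position: [598.2, -69.2, 422.6]
ee_rot: [-0.002, 0.984, -0.18, 0.001]
contact_force: [0.0, 0.6, -2.1]
gripper_width: 10.7
```

```bash
python3 st.py
python3 - <<'E'
from h import *
A=shot('side','s6.png');B=shot('top','t6.png')
for n,im in (('side',A),('top',B)):
    for o in ['cover_window','camera_head','cover_blank','cover_red']:
        print(n,o,[(np.round(d['centre']),round(d['conf'],2)) for d in arm.look_for(o,im)[:2]])
a=A['pixels'][:,:,::-1];b=B['pixels'][:,:,::-1]
cv2.imwrite('pics/c6.png',cv2.resize(a[60:190,270:400],None,fx=4.6,fy=4.6,interpolation=cv2.INTER_CUBIC))
cv2.imwrite('pics/c7.png',cv2.resize(b[120:220,320:470],None,fx=5,fy=5,interpolation=cv2.INTER_CUBIC))
E
```

```text
20.65 J [ 0.208  0.331 -0.187  0.389 -1.157 -1.95 ] P [598.232 -69.205 422.571] F [ 0.018  0.551 -2.126] w 10.705320856563146
toolx [-1.    -0.005 -0.001] y [-0.005  0.935 -0.355] z [ 0.003 -0.354 -0.935]
side cover_window [(array([ 588., -154.,  191.]), 0.88)]
side camera_head [(array([ 575., -305.,  220.]), 0.69)]
side cover_blank [(array([598., 318., 158.]), 0.95)]
side cover_red [(array([546., 138., 163.]), 0.66)]
top cover_window [(array([ 585., -160.,  190.]), 0.61)]
top camera_head [(array([ 594., -383.,  264.]), 0.98)]
top cover_blank [(array([606., 308., 173.]), 0.81)]
top cover_red [(array([604., 309., 173.]), 0.41)]
```

View pics/c6.png

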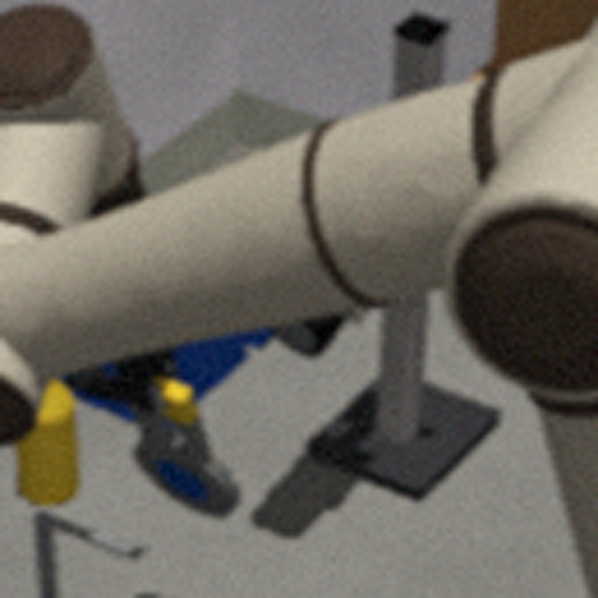

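View pics/c7.png

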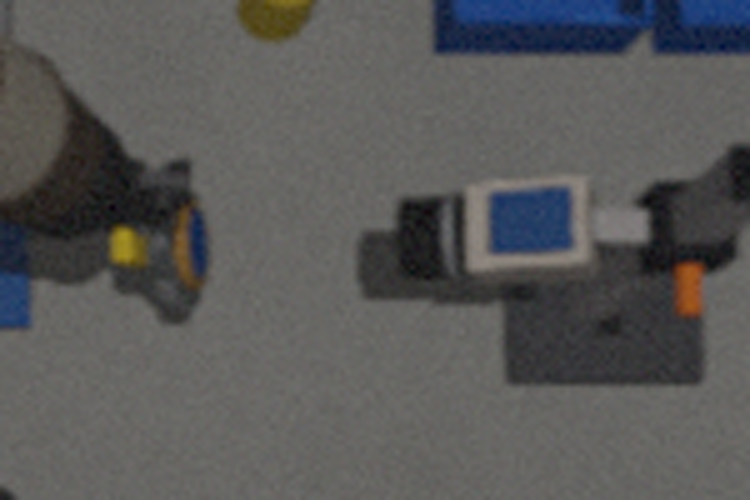

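View pics/s6.png

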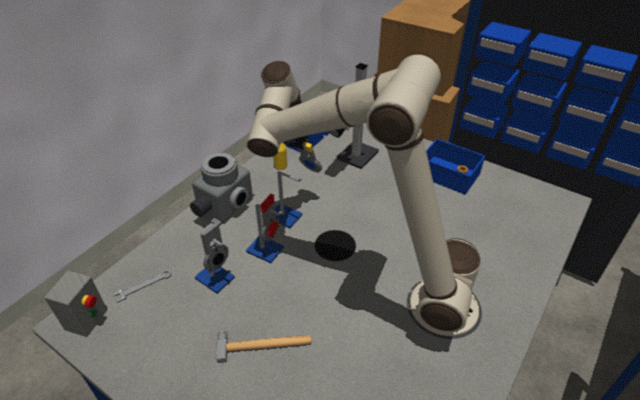

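Run:
```python
from fit import *
np.set_printoptions(precision=1,suppress=True)
c6=lambda x,y:np.array([270+(x+.5)/4.6-.5,60+(y+.5)/4.6-.5]); c7=lambda x,y:np.array([320+(x+.5)/5-.5,120+(y+.5)/5-.5])
tz=np.array([.003,-.354,-.935]);ty=np.array([-.005,.935,-.355]);T=np.array([598.2,-69.2,422.6])
c=T+270*tz;print('centre pred',c)
print('backwin pred',proj('side',c+6*ty),'meas',c6(184,480))
print('frontwin pred',proj('top',c-8*ty),'meas',c7(198,245), 'rim', proj('top',c-14*ty), c7(191,246))
print('tab top pred',proj('top',c-122*tz),c7(127,246), 'side',proj('side',c-122*tz),c6(178,390))
# back window -> plane x=598
for nm,n,uv in (('bw','side',c6(184,480)),('fw','top',c7(198,245))):
    d=ray(n,uv);o=C[n]['xyz']; 
    print(nm, 'x=598:',o+d*(598-o[0])/d[0] if n=='side' else onz(n,uv,c[2]+3))
# camera fit
def model(p):
    x,y,z,yaw=p; f=np.array([np.sin(-yaw),np.cos(yaw),0]);cp,sp=np.cos(.35),np.sin(.35);up=np.array([0,0,1.])
    look=f*cp-up*sp; zc=f*sp+up*cp; L=np.array([x,y,z]); rt=np.cross(look,zc)
    body=lambda b,r,u:L-look*b+rt*r+zc*u
    col=L-170*f; col[2]=406
    ft=lambda a,b:np.r_[(col+a*f+b*np.array([f[1],-f[0],0]))[:2],15]
    return L,look,zc,body,col,ft
obs=[('top',z4(330,193),'scr'),('side',z3(127,250),'scr'),('top',z4(693,117),'col'),('side',z3(210,30),'col'),('side',z3(78,355),'lens'),
 ('top',z4(228,130),'bFL'),('top',z4(228,275),'bFR'),('top',z4(415,122),'bBL'),('top',z4(430,262),'bBR'),('top',z4(119,222),'ltop')]
def res(p):
    L,look,zc,body,col,ft=model(p);r=[]
    for n,uv,k in obs:
        P={'scr':body(82.5,0,28),'col':col,'lens':L,'bFL':body(45,28,28),'bFR':body(45,-28,28),'bBL':body(120,28,28),'bBR':body(120,-28,28),'ltop':body(0,0,26)}[k]
        r+=list(proj(n,P)-uv)
    return r
for flip in (0,):
    s=least_squares(res,[598,-306,220,0],x_scale=[10,10,10,.1],loss='soft_l1');print(s.x,s.x[3]);print(np.array(res(s.x)).reshape(-1,2))
L,look,zc,*_=model(s.x);F=L+150*look;print('focus',F)
e=c-L;rt=np.cross(look,zc);print('along',e@look,'lat',e@rt,'up',e@zc)
```

```text
centre pred [ 599.  -164.8  170.2]
backwin pred [310.2 163.9] meas [309.6 164. ]
frontwin pred [356.9 170.1] meas [359.2 168.6] rim [358.7 170. ] [357.8 168.8]
tab top pred [343.6 162.9] [345.  168.8] side [303.  141.9] [308.3 144.4]
bw x=598: [ 598.  -154.5  171.1]
fw x=598: [ 604.1 -179.7  173.2]
[ 594.8 -304.8  224.5    0. ] 0.015986688420789975
[[-0.4  0.7]
 [-0.  -0.5]
 [ 0.3  0.2]
 [-0.4 -0.4]
 [-0.7  0.3]
 [-0.3  0.7]
 [ 0.4  0.4]
 [ 1.  -0.5]
 [ 0.1  0.1]
 [-0.7 -0.6]]
focus [ 592.6 -163.9  173. ]
along 150.08405436513863 lat 6.44061542379063 up -3.04357543451358
```

{"fn": "play_rows", "kwargs": {
  "moves": [
    [[-0.03,0,0.01],0.02,1],
    [[-0.03,0,0.01],0.02,1],
    [[-0.03,0,0.01],0.02,1],
    [[-0.03,0,0.01],0.02,1],
    [[-0.03,0,0.01],0.02,1],
    [[-0.03,0,0.01],0.02,1]
  ]
}}

```text
clock: 21.9
position: [588.7, -69.3, 424.0]
ee_rot: [-0.007, 0.984, -0.18, 0.0]
contact_force: [-0.6, -0.6, -2.2]
gripper_width: 10.8
```

```bash
python3 st.py
python3 - <<'E'
from h import *
B=shot('top','t8.png'); b=B['pixels'][:,:,::-1]
cv2.imwrite('pics/c8.png',cv2.resize(b[120:220,320:470],None,fx=5,fy=5,interpolation=cv2.INTER_CUBIC))
print(arm.read_state()['joint_vel'])
E
```

```text
21.9 J [ 0.211  0.313 -0.209  0.39  -1.154 -1.945] P [588.739 -69.267 423.997] F [-0.604 -0.637 -2.153] w 10.782108356810625
toolx [-1.    -0.014  0.002] y [-0.014  0.935 -0.354] z [ 0.003 -0.354 -0.935]
[-4.40415204e-04 -1.89646990e-04 -9.47177730e-04  5.96227310e-04
  6.80279244e-04  9.57637483e-05]
```

View pics/c8.png

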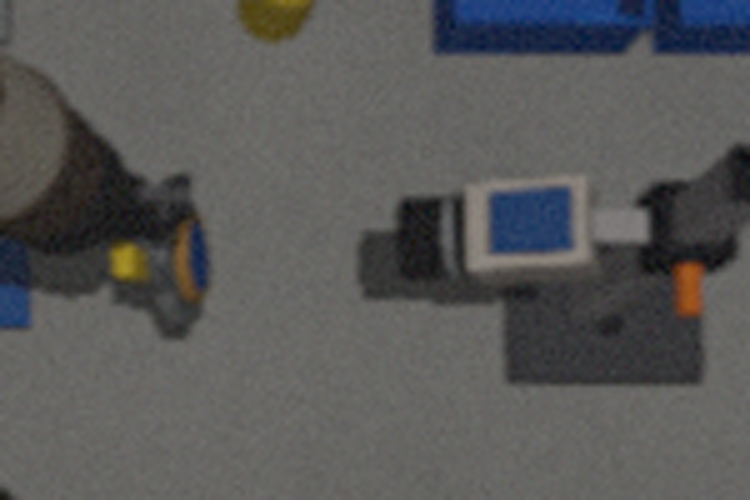

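```bash
python3 -c "
from bench import arm
print(arm.job_done()); s=arm.read_state(); print(s['clock'],s['position'],s['gripper_width'],s['contact_force'])"
```

```text
the job is handed in; nothing more can be done
None
the job is handed in; nothing more can be done
```

The window cover is off its hook and held in the air in front of the inspection camera. I handed the job in at about 22 s of the 45 s; no verdict is reported.

**How the tilt was made:** The moves offer no tilt command. I pushed repeatedly against the arm's outer reach limit, at a safe height, which tipped the tool a little each time. It was at about 0.13 rad before the grasp and about 0.36 rad at the end, against the 0.35 rad wanted. I then turned the cover to the camera and lowered it to the focus point.

**Last checks:**
- **Position:** I fitted the camera's pose from both views, with residuals of 1 pixel or less, which put the focus at about (593, -164, 173) mm. The held cover's centre works out at about (590, -165, 172) mm. In the last top picture the brass rim was within about 0.2 pixel of the row expected at the focus.
- **Attitude:** Heading agrees with the fitted camera heading to about 0.01 rad, and sideways lean is under 0.01 rad.
- **Hold:** The finger opening read 10.8 mm, against 12 mm tab thickness. The measured load was 2 to 3 N, consistent with the cover's weight, and the joints were still.
- **Other items:** The other two covers were still at their places by the side view. I did not measure the hammer at the end, but it lay as before in the last full side picture.

**Disagreements:**
- Before the last 9 mm correction, the window in the top view suggested the cover was about 4 mm further in +x than the side view and the arm's reading did. The gripper partly hid the window in that view.
- The tab-top marks in that same check were up to 6 pixels off. I put this down to the gripper covering the tab and did not follow it up.
- The object detector once labelled the blank cover as the red one in the top view, with low confidence. I ignored it.

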